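# Seal three herb jars in order

### The arm

A 6-joint arm with a two-finger parallel gripper is mounted at the origin on the work surface. World frame = base frame: x ahead of the robot, y to its left, z up, the work surface at z = 0. Lengths are in m, angles in rad, forces in N, time in s.
With the tool pointing down it reaches from about 0.35 to 0.85 m from the base axis. Payload 8.1 kg.
Tool frame: the origin (TCP) lies at the very end of the fingers, on their centre line; the grasp point (between the pads) lies 19 mm behind it; z points along the fingers, y is the direction in which the jaws open and shut (so a half turn about z gives the same grasp; the last joint's range is limited). The gripper opens to 93 mm and grips with 3 to 60 N. Pads are 15 mm wide; open, the fingers measure 128 mm over their backs; the gripper's body (75 mm by 188 mm) begins 65 mm behind the grasp point.
Start: joints at [-1.252, 0.13, 1.488, -0, 1.523, -0.085], TCP at [0.236, -0.552, 0.219] pointing down, gripper open.
Joint ranges: [-2.96, 2.96], [-0.89, 2.26], [0.02, 2.5], [-1.34, 4.48], [0, 2.73], [-2.66, 2.66]. Speed limits (rad/s): [2.39, 2.39, 2.79, 3.14, 3.14, 3.14].

### API

Orientations are given as a rotation vector (axis times angle).
In Python, from plant import robot gives the robot as it stands.
- The arm moves only by the shell command python3 -m inch 'ROWS' [FORCE]. ROWS is JSON, a list that holds one entry, the list of rows, each a list of 7 numbers: the shift along the tool's x, y, z in cm, then the turn, a rotation vector about the tool's x, y, z in degrees, then the gripper command: -1 is fully open, 1 is shut, values between are in proportion. A call has 1 to 5 rows; each row shifts and turns the commanded pose from where the row before left it, along the tool's axes as they then stand; what a row does not reach is not made up. A row lasts 1/10 s, in which the tool goes at most 50 mm and 8.59 degrees, less where a joint would pass 70% of its speed; a pose out of reach is approached as far as the arm can. A call with a gripper value outside its range is refused whole. The fingers move at their own pace and stop on an object; FORCE is the grip in N (left out, the last holds). Time passes only in rows, so rows that do not move let the fingers close. It gives the time, the measured TCP pose, the force and the opening at its end, in the units of the state.
- robot.read_state(): the state, without advancing time (a new reading comes with each control period).
- robot.read_camera(name): name is "side" or "top"; returns a dict with "image" (420x560x3 uint8, blue, green, red), "K" (3x3 intrinsics, pixels), "distortion" ([k1, k2, p1, p2, k3] as OpenCV has them; the pictures are not rectified), "R" (3x3) and "t" (3): a world point X has camera coordinates R X + t. Camera axes: x right, y down, z forward; pixel columns grow to the right and rows downward; lengths in m; the calibration is good to about 2 mm. A picture is of the moment at which its call begins. There is no depth.
- robot.close_job(): hands the job in, once; it reports no verdict.
The state is a dict: "t": time; "q": joint angles; "dq": joint speeds; "joint_torque": joint torques, N m; "tool_pos": TCP position; "orientation": TCP orientation; "force": force on the tool from outside, world axes, zero at the start; "wrist_torque": the same for the moment, N m; "opening": finger opening in m.
Only numpy, scipy, OpenCV 4.12 (cv2) and the standard library are available. Lean on these libraries where they do the work, as an engineer would, in place of code of your own. Each camera call takes 0.05 s, during which the arm holds its last target. There are 200 camera calls.

### The job

Seal three of the herb jars by gently pressing the white button in the middle of each lid all the way down with the fingertips, in this order: the red-lidded jar first, then the yellow, then the blue. Leave the green jar's button up, since that jar is still to be filled. Just press: do not lift, tip or push along any jar, and leave everything else on the counter where it is.

Things in the scene. Friction and masses are not known exactly. Their poses are not given: they have to be found in the camera images.
- red_jar: white ceramic jar with a red lid and red band, standing loose and upright, 76 mm across, top of the lid 110 mm above its underside, about 0.5 kg; origin at the centre of its underside, z up
- red_top (a point): centre of the top face of the round white button (36 mm across) in the middle of the red lid; it moves with the button. Fully up it stands 15 mm above the lid, fully down 5 mm above it
- red_button (a joint): travel of the red lid's button in m, straight down: 0 = fully up (jar unsealed), 0.010 = fully down against its stop (sealed). No spring: it slides with about 4 N and stays where it is left. Its stop is a rubber seal that yields about 1 mm for every 5 N, by 6 mm at most, and springs back
- yellow_jar: white ceramic jar with a yellow lid and yellow band, standing loose and upright, 76 mm across, top of the lid 90 mm above its underside, about 0.5 kg; origin at the centre of its underside, z up
- yellow_top (a point): centre of the top face of the round white button (36 mm across) in the middle of the yellow lid; it moves with the button. Fully up it stands 15 mm above the lid, fully down 5 mm above it
- yellow_button (a joint): travel of the yellow lid's button in m, straight down: 0 = fully up (jar unsealed), 0.010 = fully down against its stop (sealed). No spring: it slides with about 4 N and stays where it is left. Its stop is a rubber seal that yields about 1 mm for every 5 N, by 6 mm at most, and springs back
- blue_jar: white ceramic jar with a blue lid and blue band, standing loose and upright, 76 mm across, top of the lid 125 mm above its underside, about 0.5 kg; origin at the centre of its underside, z up
- blue_top (a point): centre of the top face of the round white button (36 mm across) in the middle of the blue lid; it moves with the button. Fully up it stands 15 mm above the lid, fully down 5 mm above it
- blue_button (a joint): travel of the blue lid's button in m, straight down: 0 = fully up (jar unsealed), 0.010 = fully down against its stop (sealed). No spring: it slides with about 4 N and stays where it is left. Its stop is a rubber seal that yields about 1 mm for every 5 N, by 6 mm at most, and springs back
- green_jar: white ceramic jar with a green lid and green band, standing loose and upright, 76 mm across, top of the lid 100 mm above its underside, about 0.5 kg; origin at the centre of its underside, z up
- green_top (a point): centre of the top face of the round white button (36 mm across) in the middle of the green lid; it moves with the button. Fully up it stands 15 mm above the lid, fully down 5 mm above it
- green_button (a joint): travel of the green lid's button in m, straight down: 0 = fully up (jar unsealed), 0.010 = fully down against its stop (sealed). No spring: it slides with about 4 N and stays where it is left. Its stop is a rubber seal that yields about 1 mm for every 5 N, by 6 mm at most, and springs back
- mortar: white ceramic mortar, 100 mm across and 70 mm high, with a dark wooden pestle fixed in it that reaches 115 mm high; loose; origin at the underside. Not to be disturbed
- weight_big: brass balance weight, 32 mm across, 48 mm high; loose; origin at the underside. Not to be disturbed
- weight_small: brass balance weight, 26 mm across, 38 mm high; loose; origin at the underside. Not to be disturbed
- scoop: steel scoop spoon with a wooden handle lying on the counter, about 200 mm long; loose; origin at the underside. Not to be disturbed
- tincture: amber bottle with black cap, 56 mm across, 120 mm high; loose; origin at the underside. Not to be disturbed
- dish: small blue ceramic dish, 76 mm across, 30 mm high; loose; origin at the underside. Not to be disturbed

How it is judged:
By the outcome, as a careful person would: the job done as asked, in the order asked, and still so for the second after the job is handed in, with the robot touching nothing.
It also fails if it takes over 54 s, if anything falls off the work surface, if the arm or the gripper's body presses on something with over 40 N, if the wrist force passes 120 N, or if a joint passes its speed limit or range.

## Working session

There is one attempt and no reset: what is moved stays moved. The work goes in short steps, Python scripts to look and compute and a shell command to move; the robot and the scene stay as the last step left them, time stands still between calls to the robot, and variables do not carry over. Pictures are saved under pics/ and viewed, about 8 in all and at most 12, crops included, and the job is handed in when it is done.

```bash
ls; mkdir -p pics; python3 - <<'E'
from plant import robot
import cv2
for n in("top","side"):
    c=robot.read_camera(n); cv2.imwrite(f"pics/{n}0.png",c["image"]); print(n,c["K"],c["distortion"],c["R"],c["t"])
print(robot.read_state())
E
```

```text
pics
top [[491.83616758   0.         280.96108523]
 [  0.         491.83616758 215.97000191]
 [  0.           0.           1.        ]] [-0.05490564  0.          0.          0.          0.        ] [[-0.00910781 -0.99992687 -0.00795613]
 [-0.98281186  0.01041846 -0.18431575]
 [ 0.18438516  0.00614066 -0.98283488]] [0.01222892 0.57223378 0.87221633]
side [[523.8799752    0.         284.03477654]
 [  0.         523.8799752  203.96493076]
 [  0.           0.           1.        ]] [0.03537189 0.         0.         0.         0.        ] [[-0.93486043 -0.35463956 -0.01633253]
 [-0.2514126   0.69382396 -0.67483333]
 [ 0.25065449 -0.62676877 -0.73778942]] [0.54358144 0.21744222 1.02334243]
{'t': 0.1, 'q': array([-1.25235337e+00,  1.31080097e-01,  1.48917345e+00,  1.69145358e-06,
        1.52298350e+00, -8.53764815e-02]), 'dq': array([ 0.00016619, -0.00039925, -0.00285176, -0.00021446,  0.00100482,
       -0.0019943 ]), 'joint_torque': array([ 8.90547417e-04, -5.61343825e+01, -4.93094265e+01,  7.69788120e-02,
        2.91229854e-02, -9.98602809e-05]), 'tool_pos': array([ 0.23563422, -0.55124039,  0.21769396]), 'orientation': array([-3.07617218e+00, -6.29689235e-01,  2.97534433e-04]), 'force': array([-0.52575621,  0.26165926,  0.74828635]), 'wrist_torque': array([ 0.05618066, -0.00318147, -0.00778533]), 'opening': 0.0927491761125097}
```

View pics/top0.png

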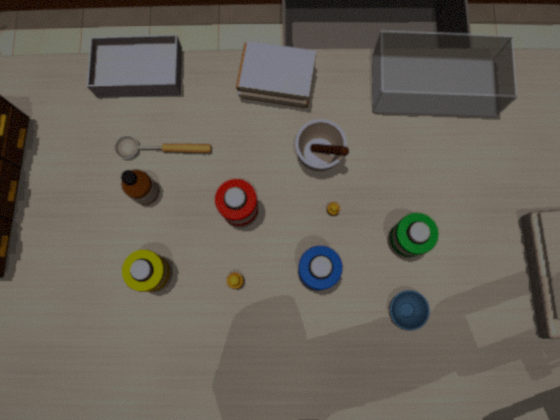

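View pics/side0.png

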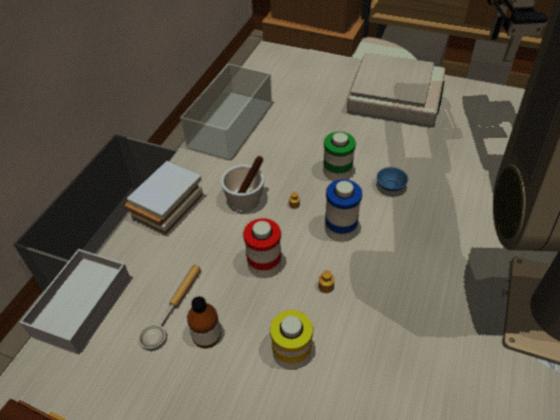

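The top view shows buttons near red (235,198), yellow (141,270), blue (320,267) and green (416,233). The side view has them near red (261,231), yellow (291,326), blue (344,189) and green (340,140).

```bash
cat > h.py <<'E'
from plant import robot
import cv2, numpy as np
H=dict(red=.110,yellow=.090,blue=.125,green=.100)
S={'top':dict(red=(235,198),yellow=(141,270),blue=(320,267),green=(416,233)),
   'side':dict(red=(261,231),yellow=(291,326),blue=(344,189),green=(340,140))}
def ray(c,p):
    u=cv2.undistortPoints(np.array([[p]],float),c["K"],np.array(c["distortion"]))[0,0]
    R=np.array(c["R"]);return -R.T@c["t"], R.T@np.array([u[0],u[1],1])
def atz(c,p,z):
    o,d=ray(c,p); return o+d*(z-o[2])/d[2]
def button(img,s,r=16):
    x,y=s; w=img[y-r:y+r+1,x-r:x+r+1]
    hsv=cv2.cvtColor(w,cv2.COLOR_BGR2HSV)
    m=((hsv[...,1]<70)&(hsv[...,2]>95)).astype(np.uint8)
    n,l,st,ce=cv2.connectedComponentsWithStats(m,connectivity=4)
    k=l[r,r]; 
    return ce[k]+[x-r,y-r], st[k]
def tri(a,b):
    (o1,d1),(o2,d2)=a,b
    s=np.linalg.lstsq(np.c_[d1,-d2],o2-o1,rcond=None)[0]
    p,q=o1+s[0]*d1,o2+s[1]*d2; return (p+q)/2,np.linalg.norm(p-q)
E
python3 - <<'E'
from h import *
C={n:robot.read_camera(n) for n in S}
for k in H:
    R=[]
    for n in S:
        p,st=button(C[n]["image"],S[n][k]); R.append(ray(C[n],p))
        print(k,n,p.round(1),st,atz(C[n],p,H[k]+.015).round(4))
    print("   tri",*[np.round(v,4) for v in tri(*R)])
s=C["side"]["image"][90:390,210:410]; cv2.imwrite("pics/c1.png",cv2.resize(s,None,fx=2,fy=2,interpolation=cv2.INTER_CUBIC))
E
```

```text
red top [234.2 196.6] [  6   6  19  19 285] [0.5942 0.0876 0.125 ]
red side [261.2 228.1] [  8   7  18  14 185] [0.5925 0.0908 0.125 ]
   tri [0.5945 0.0879 0.1211] 0.0011
yellow top [139.4 269.1] [  5   6  19  19 284] [0.4705 0.2552 0.105 ]
yellow side [290.9 324.8] [  6   6  21  18 283] [0.4691 0.258  0.105 ]
   tri [0.4703 0.2561 0.1014] 0.001
blue top [320.7 266.1] [  7   6  20  20 310] [ 0.4701 -0.0596  0.14  ]
blue side [344.2 186.9] [  8   8  17  13 178] [ 0.4691 -0.0577  0.14  ]
   tri [ 0.4699 -0.0598  0.1378] 0.0007
green top [419.8 231.2] [ 10   5  20  19 289] [ 0.5311 -0.2361  0.115 ]
green side [339.9 137.5] [  9   9  15  10 121] [ 0.5289 -0.2321  0.115 ]
   tri [ 0.5311 -0.2376  0.1103] 0.0016
```

View pics/c1.png

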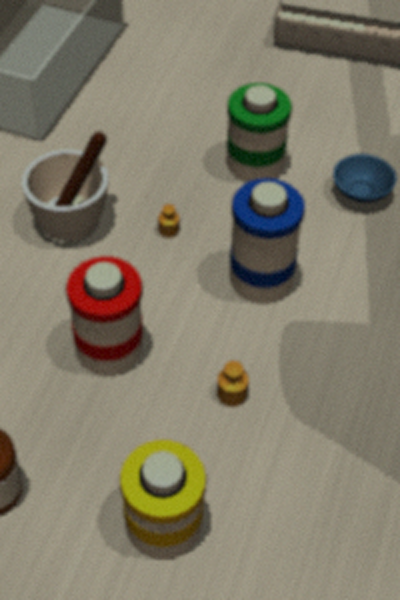

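The lids and buttons are all upright and unobstructed. Both views agree to about 3 mm. I'll close the fingers and head for a point above the red jar.

```bash
cat >> h.py <<'E'
from scipy.spatial.transform import Rotation as Ro
def go(x,y,z):
    s=robot.read_state(); R=Ro.from_rotvec(s["orientation"])
    print("t",s["t"],"pos",s["tool_pos"].round(4),"F",s["force"].round(1),"open",round(s["opening"],4),"toolz",R.as_matrix()[:,2].round(4))
    print("shift cm",(100*R.inv().apply(np.array([x,y,z])-s["tool_pos"])).round(2))
E
python3 -c "
from h import *
go(.594,.089,.2)"; python3 -m inch '[[[0,0,0,0,0,0,1],[0,0,0,0,0,0,1]]]' 20
```

```text
t 0.2 pos [ 0.2357 -0.5514  0.218 ] F [ 0.   0.2 -0.4] open 0.0931 toolz [-3.0e-04  1.1e-03 -1.0e+00]
shift cm [ 58.11 -44.81   1.86]
t: 0.4
tool_pos: [0.2357, -0.5516, 0.2185]
orientation: [-3.078, -0.63, 0.0]
force: [-0.0, 0.3, 0.2]
opening: 0.0818
```

```bash
python3 -m inch '[[[3.2,-2.5,0,0,0,0,1],[3.2,-2.5,0,0,0,0,1],[3.2,-2.5,0,0,0,0,1],[3.2,-2.5,0,0,0,0,1],[3.2,-2.5,0,0,0,0,1]]]'
python3 -m inch '[[[3.2,-2.5,0,0,0,0,1],[3.2,-2.5,0,0,0,0,1],[3.2,-2.5,0,0,0,0,1],[3.2,-2.5,0,0,0,0,1],[3.2,-2.5,0,0,0,0,1]]]'
python3 -m inch '[[[3.2,-2.4,0,0,0,0,1],[3.2,-2.4,0,0,0,0,1],[3.2,-2.4,0,0,0,0,1],[2.0,-1.5,0,0,0,0,1],[0,0,0,0,0,0,1]]]'
python3 -c "
from h import *
go(.594,.089,.2)"
```

```text
t: 0.9
tool_pos: [0.3343, -0.3725, 0.2188]
orientation: [3.078, 0.629, 0.0]
force: [0.9, -0.3, 0.5]
opening: 0.0415
t: 1.4
tool_pos: [0.4324, -0.1946, 0.2189]
orientation: [3.077, 0.63, 0.001]
force: [0.3, -1.0, -1.0]
opening: 0.0025
t: 1.9
tool_pos: [0.5053, -0.0678, 0.2186]
orientation: [-3.076, -0.635, -0.001]
force: [-0.2, -0.8, -0.6]
opening: 0.0003
t 1.9 pos [ 0.5053 -0.0678  0.2186] F [-0.2 -0.8 -0.6] open 0.0003 toolz [ 4.e-04  8.e-04 -1.e+00]
shift cm [ 14.36 -10.88   1.88]
```

```bash
python3 -m inch '[[[3.2,-2.4,0,0,0,0,1],[3.2,-2.4,0,0,0,0,1],[3.2,-2.4,0,0,0,0,1],[3.2,-2.4,1,0,0,0,1],[1.6,-1.3,1,0,0,0,1]]]'
python3 -m inch '[[[0,0,2,0,0,0,1],[0,0,1,0,0,0,1],[0,0,0,0,0,0,1]]]'
python3 - <<'E'
from h import *
go(.594,.089,.125)
for n,(x,y) in dict(top=(235,198),side=(261,215)).items():
    c=robot.read_camera(n)["image"][max(0,y-70):y+70,x-70:x+70]; cv2.imwrite(f"pics/r_{n}.png",cv2.resize(c,(400,400)))
cv2.imwrite("pics/r.png",np.hstack([cv2.imread("pics/r_top.png"),cv2.imread("pics/r_side.png")]))
E
```

```text
t: 2.4
tool_pos: [0.595, 0.0879, 0.1988]
orientation: [-3.077, -0.631, -0.002]
force: [-0.4, -0.7, -0.6]
opening: 0.0005
t: 2.7
tool_pos: [0.5924, 0.0853, 0.1664]
orientation: [-3.078, -0.629, 0.006]
force: [-0.4, -0.0, 0.6]
opening: 0.0
t 2.7 pos [0.5924 0.0853 0.1664] F [-0.4 -0.   0.6] open 0.0 toolz [-4.e-03 -5.e-04 -1.e+00]
shift cm [ 0.31 -0.27  4.14]
```

View pics/r.png

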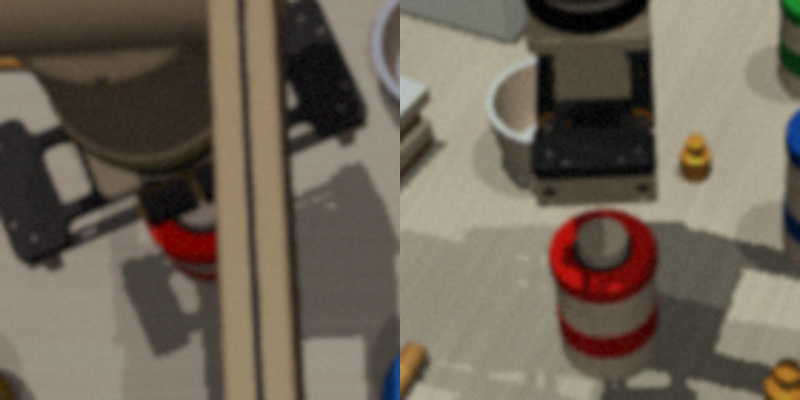

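The body's near end hides the fingertips in the side view. The red jar at top-view crop (190,235) stands undisturbed under the tool. Next I'll descend and feel for contact.

```bash
python3 -m inch '[[[0.2,-0.2,1,0,0,0,1],[0,0,1,0,0,0,1],[0,0,1,0,0,0,1],[0,0,0.5,0,0,0,1],[0,0,0,0,0,0,1]]]'
python3 -m inch '[[[0,0,0,0,0,0,1],[0,0,0,0,0,0,1]]]'
```

```text
t: 3.3
tool_pos: [0.594, 0.0888, 0.132]
orientation: [-3.077, -0.63, 0.004]
force: [0.0, 0.5, -0.6]
opening: 0.0005
t: 3.5
tool_pos: [0.5953, 0.0889, 0.1342]
orientation: [3.078, 0.63, 0.001]
force: [-0.1, -0.1, 0.4]
opening: 0.0005
```

```bash
python3 -m inch '[[[0,0,0.2,0,0,0,1],[0,0,0.2,0,0,0,1],[0,0,0.2,0,0,0,1],[0,0,0,0,0,0,1]]]'
python3 -m inch '[[[0,0,0.2,0,0,0,1],[0,0,0.2,0,0,0,1],[0,0,0,0,0,0,1],[0,0,0,0,0,0,1]]]'
python3 -m inch '[[[0,0,0.2,0,0,0,1],[0,0,0.2,0,0,0,1],[0,0,0,0,0,0,1],[0,0,0,0,0,0,1]]]'
```

```text
t: 3.9
tool_pos: [0.5946, 0.0889, 0.1271]
orientation: [-3.078, -0.63, 0.001]
force: [0.3, 0.6, -0.5]
opening: 0.0008
t: 4.3
tool_pos: [0.595, 0.0889, 0.1238]
orientation: [3.078, 0.63, 0.0]
force: [0.2, 0.1, 2.6]
opening: 0.0008
t: 4.7
tool_pos: [0.595, 0.0889, 0.1196]
orientation: [3.078, 0.63, 0.0]
force: [-0.1, -0.5, 2.9]
opening: 0.0007
```

```bash
python3 -m inch '[[[0,0,0.2,0,0,0,1],[0,0,0.2,0,0,0,1],[0,0,0,0,0,0,1],[0,0,0,0,0,0,1]]]'
python3 -m inch '[[[0,0,0.15,0,0,0,1],[0,0,0,0,0,0,1],[0,0,0,0,0,0,1]]]'
```

```text
t: 5.1
tool_pos: [0.595, 0.0889, 0.1155]
orientation: [3.078, 0.63, 0.0]
force: [1.0, 0.5, 3.3]
opening: 0.0005
t: 5.4
tool_pos: [0.595, 0.0889, 0.1144]
orientation: [3.078, 0.63, 0.0]
force: [-1.2, 0.7, 4.8]
opening: 0.0006
```

```bash
python3 -m inch '[[[0,0,0.1,0,0,0,1],[0,0,0,0,0,0,1],[0,0,0,0,0,0,1]]]'
python3 -m inch '[[[0,0,0.1,0,0,0,1],[0,0,0,0,0,0,1],[0,0,0,0,0,0,1]]]'
```

```text
t: 5.7
tool_pos: [0.5951, 0.0889, 0.1138]
orientation: [3.078, 0.63, 0.001]
force: [-2.4, 0.1, 6.7]
opening: 0.0005
t: 6.0
tool_pos: [0.5952, 0.0889, 0.1132]
orientation: [3.078, 0.63, 0.001]
force: [-3.2, -0.9, 10.9]
opening: 0.0003
```

The stop is reached: force rises about 5 N/mm from z≈0.1145. I'll lift off, then move to yellow.

```bash
python3 -m inch '[[[0,0,-1,0,0,0,1],[0,0,-2,0,0,0,1],[0,0,-2,0,0,0,1],[0,0,0,0,0,0,1]]]'
python3 -c "
from h import *
go(.470,.2565,.125)"
```

```text
t: 6.4
tool_pos: [0.5966, 0.089, 0.1652]
orientation: [3.077, 0.63, 0.007]
force: [0.7, -0.0, -0.4]
opening: 0.0002
t 6.4 pos [0.5966 0.089  0.1652] F [ 0.7 -0.  -0.4] open 0.0002 toolz [ 4.6e-03  3.0e-04 -1.0e+00]
shift cm [ -5.08 -20.38   3.97]
```

```bash
python3 -m inch '[[[-0.8,-3.4,0,0,0,0,1],[-0.8,-3.4,0,0,0,0,1],[-0.8,-3.4,0,0,0,0,1],[-0.8,-3.4,0,0,0,0,1],[-0.8,-3.4,0,0,0,0,1]]]'
python3 -m inch '[[[-0.9,-3.4,1,0,0,0,1],[0,0,2,0,0,0,1],[0,0,1,0,0,0,1],[0,0,0,0,0,0,1],[0,0,0,0,0,0,1]]]'
python3 - <<'E'
from h import *
go(.470,.2565,.105)
for n in S:
  c=robot.read_camera(n); cv2.imwrite(f"pics/y_{n}.png",c["image"][130:330,80:280] if n=="top" else c["image"][150:350,200:400])
cv2.imwrite("pics/y.png",cv2.resize(np.hstack([cv2.imread(f"pics/y_{n}.png") for n in S]),(800,400)))
E
```

```text
t: 6.9
tool_pos: [0.4897, 0.2302, 0.1606]
orientation: [3.078, 0.63, -0.003]
force: [0.9, -0.2, -0.2]
opening: 0.0003
t: 7.4
tool_pos: [0.4698, 0.2566, 0.1218]
orientation: [3.078, 0.628, -0.002]
force: [-0.0, 0.2, 0.4]
opening: 0.0006
t 7.4 pos [0.4698 0.2566 0.1218] F [-0.   0.2  0.4] open 0.0006 toolz [-1.e-03 -5.e-04 -1.e+00]
shift cm [0.02 0.01 1.68]
```

View pics/y.png

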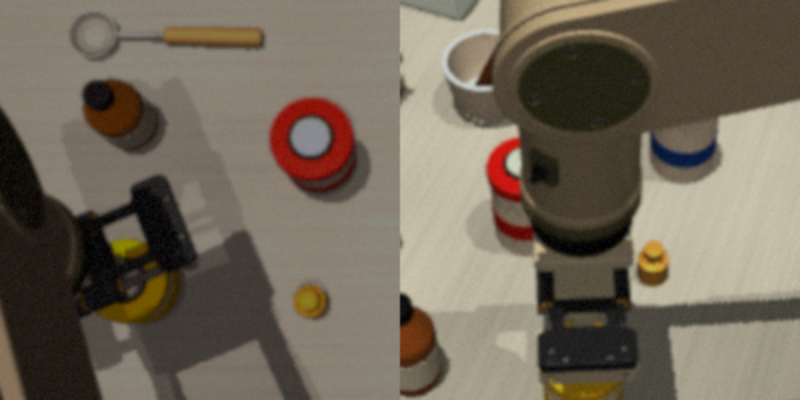

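Red's button looks lower and the jar is unmoved: crop (311,137) is full-image (236,198). The tool is over yellow and clear of the bottle.

```bash
python3 -m inch '[[[0,0,0.5,0,0,0,1],[0,0,0.5,0,0,0,1],[0,0,0.2,0,0,0,1],[0,0,0.2,0,0,0,1],[0,0,0,0,0,0,1]]]'
python3 -m inch '[[[0,0,0.2,0,0,0,1],[0,0,0.2,0,0,0,1],[0,0,0.2,0,0,0,1],[0,0,0,0,0,0,1],[0,0,0,0,0,0,1]]]'
python3 -m inch '[[[0,0,0.2,0,0,0,1],[0,0,0.2,0,0,0,1],[0,0,0,0,0,0,1],[0,0,0,0,0,0,1]]]'
```

```text
t: 8.0
tool_pos: [0.4695, 0.2571, 0.1077]
orientation: [3.078, 0.63, -0.001]
force: [0.3, -0.1, 0.5]
opening: 0.0005
t: 8.5
tool_pos: [0.4699, 0.2573, 0.1024]
orientation: [-3.078, -0.63, -0.001]
force: [-1.0, 0.6, 2.2]
opening: 0.0003
t: 8.9
tool_pos: [0.4699, 0.2573, 0.0981]
orientation: [-3.078, -0.63, -0.0]
force: [0.5, 0.6, 2.4]
opening: 0.0008
```

```bash
python3 -m inch '[[[0,0,0.2,0,0,0,1],[0,0,0.1,0,0,0,1],[0,0,0,0,0,0,1],[0,0,0,0,0,0,1]]]'
python3 -m inch '[[[0,0,0.15,0,0,0,1],[0,0,0,0,0,0,1],[0,0,0,0,0,0,1]]]'
python3 -m inch '[[[0,0,0.1,0,0,0,1],[0,0,0,0,0,0,1],[0,0,0,0,0,0,1]]]'
```

```text
t: 9.3
tool_pos: [0.4698, 0.2573, 0.0951]
orientation: [-3.078, -0.63, -0.0]
force: [0.4, 1.6, 1.9]
opening: 0.0006
t: 9.6
tool_pos: [0.4699, 0.2573, 0.094]
orientation: [-3.078, -0.63, -0.001]
force: [0.3, 0.1, 6.1]
opening: 0.0002
t: 9.9
tool_pos: [0.47, 0.2574, 0.0934]
orientation: [-3.078, -0.63, -0.001]
force: [-1.1, -0.7, 7.9]
opening: 0.0003
```

```bash
python3 -m inch '[[[0,0,0.1,0,0,0,1],[0,0,0,0,0,0,1],[0,0,0,0,0,0,1]]]'
python3 -m inch '[[[0,0,-1,0,0,0,1],[0,0,-2,0,0,0,1],[0,0,-3,0,0,0,1],[0,0,-2.5,0,0,0,1],[0,0,0,0,0,0,1]]]'
python3 -c "
from h import *
go(.470,-.059,.165)"
```

```text
t: 10.2
tool_pos: [0.47, 0.2574, 0.0928]
orientation: [-3.078, -0.63, -0.001]
force: [-3.4, -0.4, 12.0]
opening: 0.0004
t: 10.7
tool_pos: [0.4716, 0.258, 0.1807]
orientation: [-3.077, -0.63, -0.009]
force: [0.5, -0.2, 0.6]
opening: 0.0005
t 10.7 pos [0.4716 0.258  0.1807] F [ 0.5 -0.2  0.6] open 0.0005 toolz [ 0.0054  0.0022 -1.    ]
shift cm [-12.62  29.09   1.5 ]
```

```bash
python3 -m inch '[[[-1.6,3.6,0,0,0,0,1],[-1.6,3.6,0,0,0,0,1],[-1.6,3.6,0,0,0,0,1],[-1.6,3.6,0,0,0,0,1],[-1.6,3.6,0,0,0,0,1]]]'
python3 -m inch '[[[-1.6,3.6,0,0,0,0,1],[-1.6,3.6,0,0,0,0,1],[-1.4,3.9,0,0,0,0,1],[0,0,1,0,0,0,1],[0,0,0,0,0,0,1]]]'
python3 -m inch '[[[0,0,0,0,0,0,1],[0,0,0,0,0,0,1]]]'
python3 -c "
from h import *
go(.470,-.059,.140)"
```

```text
t: 11.2
tool_pos: [0.4658, 0.0588, 0.1754]
orientation: [-3.077, -0.63, 0.003]
force: [0.3, -0.2, -0.2]
opening: 0.0007
t: 11.7
tool_pos: [0.4666, -0.0603, 0.1642]
orientation: [-3.077, -0.626, 0.006]
force: [-0.2, 0.6, -0.4]
opening: 0.0005
t: 11.9
tool_pos: [0.468, -0.0587, 0.1664]
orientation: [-3.077, -0.632, 0.001]
force: [0.1, -0.2, 0.7]
opening: 0.0005
t 11.9 pos [ 0.468  -0.0587  0.1664] F [ 0.1 -0.2  0.7] open 0.0005 toolz [-6.e-04  4.e-04 -1.e+00]
shift cm [0.17 0.11 2.64]
```

```bash
python3 -m inch '[[[0.2,0.1,1,0,0,0,1],[0,0,0.8,0,0,0,1],[0,0,0.4,0,0,0,1],[0,0,0,0,0,0,1],[0,0,0,0,0,0,1]]]'
python3 -m inch '[[[0,0,0.2,0,0,0,1],[0,0,0.2,0,0,0,1],[0,0,0.2,0,0,0,1],[0,0,0,0,0,0,1],[0,0,0,0,0,0,1]]]'
python3 -m inch '[[[0,0,0.2,0,0,0,1],[0,0,0.2,0,0,0,1],[0,0,0,0,0,0,1],[0,0,0,0,0,0,1]]]'
```

```text
t: 12.4
tool_pos: [0.4703, -0.0599, 0.1445]
orientation: [-3.078, -0.63, 0.001]
force: [0.2, -0.1, 0.4]
opening: 0.0006
t: 12.9
tool_pos: [0.4706, -0.0601, 0.1389]
orientation: [3.078, 0.63, 0.001]
force: [0.6, 0.2, 1.8]
opening: 0.0004
t: 13.3
tool_pos: [0.4706, -0.0601, 0.1347]
orientation: [3.078, 0.63, 0.001]
force: [0.6, -0.3, 1.7]
opening: 0.0009
```

```bash
python3 -m inch '[[[0,0,0.2,0,0,0,1],[0,0,0.2,0,0,0,1],[0,0,0,0,0,0,1],[0,0,0,0,0,0,1]]]'
python3 -m inch '[[[0,0,0.15,0,0,0,1],[0,0,0,0,0,0,1],[0,0,0,0,0,0,1]]]'
python3 -m inch '[[[0,0,0.1,0,0,0,1],[0,0,0,0,0,0,1],[0,0,0,0,0,0,1]]]'
```

```text
t: 13.7
tool_pos: [0.4705, -0.06, 0.1306]
orientation: [3.078, 0.63, 0.0]
force: [0.5, -1.0, 1.4]
opening: 0.0004
t: 14.0
tool_pos: [0.4705, -0.06, 0.1293]
orientation: [3.078, 0.63, 0.0]
force: [-0.0, -0.2, 3.5]
opening: 0.0006
t: 14.3
tool_pos: [0.4706, -0.06, 0.1286]
orientation: [3.078, 0.63, 0.001]
force: [-1.5, -1.4, 8.5]
opening: 0.0004
```

```bash
python3 -m inch '[[[0,0,0.1,0,0,0,1],[0,0,0,0,0,0,1],[0,0,0,0,0,0,1]]]'
python3 -m inch '[[[0,0,-1,0,0,0,1],[0,0,-2,0,0,0,1],[0,0,-3,0,0,0,1],[0,0,-2,0,0,0,1],[0,0,0,0,0,0,1]]]'
python3 -m inch '[[[-1,-3.5,0,0,0,0,1],[-1,-3.5,0,0,0,0,1],[-1,-3.5,0,0,0,0,1],[0,0,0,0,0,0,1]]]'
python3 - <<'E'
from h import *
C={n:robot.read_camera(n) for n in S}
for n in C: cv2.imwrite(f"pics/f_{n}.png",C[n]["image"])
go(.47,-.06,.2)
E
```

```text
t: 14.6
tool_pos: [0.4707, -0.06, 0.128]
orientation: [3.078, 0.63, 0.001]
force: [-2.3, 0.0, 10.0]
opening: 0.0002
t: 15.1
tool_pos: [0.4718, -0.0602, 0.2102]
orientation: [3.076, 0.63, 0.006]
force: [0.7, 0.3, 0.8]
opening: 0.0003
t: 15.5
tool_pos: [0.3989, 0.0272, 0.2054]
orientation: [-3.075, -0.634, 0.004]
force: [0.3, -0.6, 0.2]
opening: 0.0007
t 15.6 pos [0.4009 0.0252 0.2061] F [ 0.9 -0.1  0.3] open 0.0003 toolz [-1.e-03 -1.e-04 -1.e+00]
shift cm [ 2.99 10.56  0.6 ]
```

View pics/f_top.png

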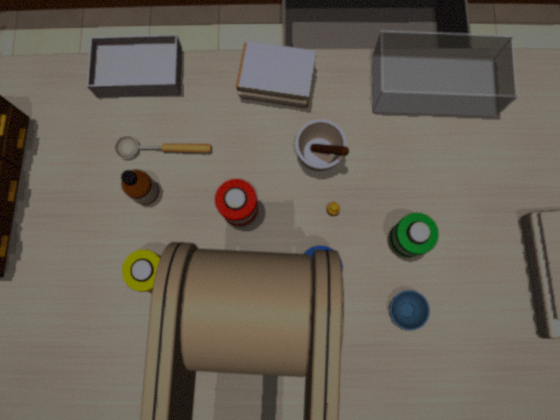

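View pics/f_side.png

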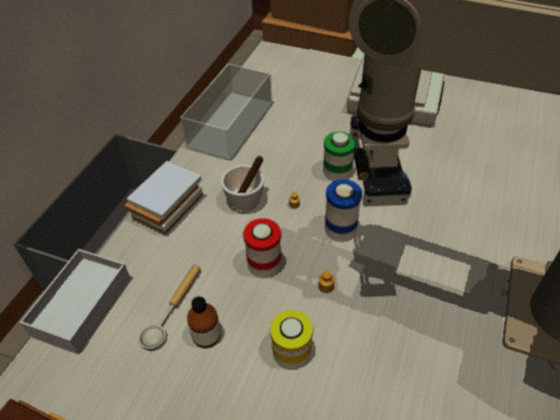

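All six other items look unmoved, and the red, yellow and blue buttons sit lower in the side view. Next I'll check this with numbers.

```bash
python3 - <<'E'
from h import *
I={(n,w):cv2.imread(f"pics/{f}.png") for n in S for w,f in((0,n+"0"),(1,"f_"+n))}
C={n:robot.read_camera(n) for n in S}
for k in H:
    for n in S:
        r=[button(I[n,w],S[n][k]) for w in(0,1)]
        q=[atz(C[n],r[0][0],H[k]+z) for z in(.015,.005)]
        cam=np.array(C[n]["R"]); 
        pr=lambda X: cv2.projectPoints(X,cv2.Rodrigues(cam)[0],np.array(C[n]["t"]),C[n]["K"],np.array(C[n]["distortion"]))[0].ravel()
        exp=pr(q[0]-[0,0,.01])-pr(q[0])
        print(k,n,"shift px",(r[1][0]-r[0][0]).round(1),"expected if down 10mm",exp.round(1),"areas",r[0][1][4],r[1][1][4])
for w in(0,1): # base bands/lids in side: colour mask centroids
    hsv=cv2.cvtColor(I["side",w],cv2.COLOR_BGR2HSV)
    for k,(a,b) in dict(red=(0,6),yellow=(25,32),blue=(105,122),green=(55,75)).items():
        x,y=S["side"][k]; m=cv2.inRange(hsv,(a,150,50),(b,255,255)); mm=np.zeros_like(m); mm[y-25:y+60,x-30:x+30]=m[y-25:y+60,x-30:x+30]
        print(w,k,cv2.boundingRect(mm))
A=[I["side",w][y-25:y+25,x-33:x+33] for w in(0,1) for k in H for x,y in[S["side"][k]]]
cv2.imwrite("pics/cmp.png",cv2.resize(np.vstack([np.hstack(A[:4]),np.hstack(A[4:])]),(792,300),interpolation=cv2.INTER_CUBIC))
E
```

```text
red top shift px [0.6 1.1] expected if down 10mm [0.6 1.3] areas 288 278
red side shift px [0.1 2.4] expected if down 10mm [0.2 3.3] areas 189 196
yellow top shift px [1.6 0.4] expected if down 10mm [1.6 0.4] areas 285 284
yellow side shift px [0.1 2.1] expected if down 10mm [0.  2.9] areas 279 302
blue top shift px [-0.7  0.8] expected if down 10mm [-0.4  0.5] areas 313 1088
blue side shift px [-0.6  2.9] expected if down 10mm [-0.3  3.4] areas 175 173
green top shift px [-0.  0.] expected if down 10mm [-1.5  0.9] areas 289 292
green side shift px [-0.1  0.1] expected if down 10mm [-0.3  3.3] areas 121 124
0 red (243, 219, 38, 51)
0 yellow (270, 310, 43, 39)
0 blue (327, 180, 35, 53)
0 green (325, 134, 30, 36)
1 red (243, 219, 38, 51)
1 yellow (270, 310, 43, 39)
1 blue (327, 180, 34, 53)
1 green (325, 134, 30, 39)
```

View pics/cmp.png

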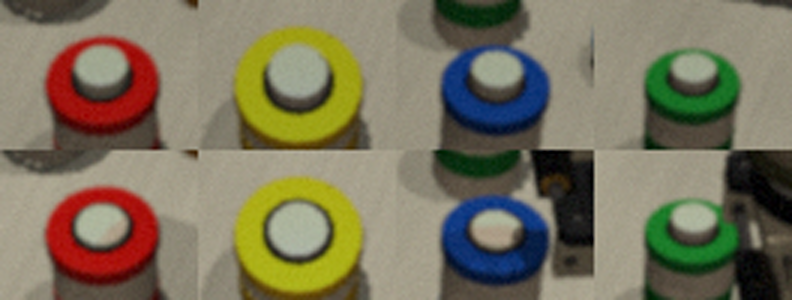

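Red, yellow and blue are visibly down. Green is unchanged, and none of the jars moved. Handing in.

```bash
python3 -c "
from plant import robot
print(robot.close_job())"
```

```text
the job is handed in; nothing more can be done
None
```

I pressed the red, then yellow, then blue buttons down to their stops with the closed fingertips and handed the job in at about 15.7 s. No verdict was reported.

- **Presses:** each button slid at about 2–3 N by the wrist reading, against the 4 N given. The force then climbed to 10–12 N about 12 mm below the fully-up height, so each seal was reached and slightly compressed.
- **Buttons in the last pictures:** all three pressed buttons look fully down.
    - **Top view:** the red and yellow shifts match a 10 mm drop. The blue figure is not reliable, because the arm partly covered that jar.
    - **Side view:** the shifts are 2.1–2.9 px where I expected 2.9–3.4 px. I put this down to the "before" mask including the button's side wall, not to a short press.
- **Everything else:** the outlines of the red, yellow and blue jars in the side view are the same before and after, within 1 px. The green jar's button did not move. Its outline came out 3 px taller, and I did not look into why. By eye, the other items stayed where they were, and the robot was clear of everything at hand-in.

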